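# Close up the bench power trunking: butt the outlet, snap the cover home

## Task

Slide the loose red twin outlet along the bench trunking until it butts flush against the fixed twin outlet with no gap between them. Then fit the loose white clip cover over the open stretch this leaves, press it down until it snaps fully home, and keep pressing: finish with your hand still pushing the cover down firmly, at about 10 N. Leave the tip box, the screwdriver and the reagent bottle where they are.

Things in the scene. Friction and masses are not known exactly. Their poses are not given: they have to be found in the camera images.
- trunking: White bench trunking, a U-shaped base screwed flat to the grey stone bench, 500 mm long along its y, open at the top. Origin: middle of its underside; x across, z up. Along y (mm): fixed white cover to -166; fixed red twin outlet -166 to -86; open stretch -86 to 120 where the loose outlet stands; then fixed white cover. All these tops are 60 mm wide and 40 mm above the bench.
- opening (a point): Point on the trunking's centre line, 40 mm above the bench, at (0, 57, 40) mm in its frame: middle of the 126 mm that stay open once the loose outlet is home. The cover belongs here, top face at this height. Inside, below it: floor 2 mm; side walls 37 mm high, 46 mm apart inside, 51 mm outside; a sprung catch ridge along each wall leaves 34 mm free between the noses, 28 mm above the bench.
- fixed_end (a point): Point on the trunking, 40 mm above the bench, on the centre line: middle of the end face of the fixed outlet, against which the loose outlet must butt; at (0, -86, 40) mm in the trunking's frame.
- outlet_face (a point): Centre of the upper face (40 mm above the bench) of the loose red twin outlet: 60 mm across (x) by 80 mm along the trunking (y). Home: 40 mm from point fixed_end; it starts 20 to 60 mm short of that, towards +y. It rests on the wall tops and slides with about 1 N, 2 mm play sideways. It can be pushed by its end face with shut fingers let 10 mm down into the open stretch beside it.
- outlet: The same loose outlet, 130 g; origin under its middle, 30 mm below its face, axes as the trunking's. Face 3 mm thick, 8 mm deep skirts outside the trunking's walls; below the face a grey box 30 mm wide and 70 mm long, inside the walls.
- cover_centre (a point): Centre, half-way up, of the loose white clip cover: 60 mm wide (x), 120 mm long (y), 17 mm high, 70 g, alike both ways round. Face 3 mm; side skirts down to 11 mm below the top (grip across these 60 mm); two barbed legs, 92 mm long, down to 17 mm. It starts standing on its legs on the bench. Home: this point 8.5 mm below point opening, long side along the trunking, skirts outside the walls.
- cover: The same cover; origin at the middle of its underside (foot of the legs), x across, y along, z up. Pressed on, its barbs meet the catch ridges about 8 mm above home; the push needed grows to some 13 to 22 N at about 3 mm above home, then drops suddenly to almost nothing as the barbs pass, and rises hard again once the face sits on the wall tops (home).
- tip_box_centre (a point): Bystander: centre of a closed blue pipette-tip box with a clear lid, 80 x 118 x 52 mm, standing on the bench.
- screwdriver: Bystander: screwdriver with an orange handle, 170 mm long, lying on the bench.
- reagent_centre (a point): Bystander: centre of an amber reagent bottle, 60 mm across and 110 mm high, standing on the bench.
Mind the look-alikes: they are no part of the job. Leave any blue, brown or green look-alike of the cover alone.

How it is judged:
On the way, in this order (a step that is already met when the one before it is completed fails the run):
1. the loose outlet is butted flush against the fixed one (y of outlet_face in the frame of trunking below -0.044 m and z of outlet_face in the frame of opening below 0.0015 m and angle between the y axis of outlet_face and the y axis of trunking, either way round below 0.05 rad and distance between outlet_face and fixed_end below 0.043 m), for 0.2 s.
2. the cover has snapped home on the trunking (z of cover_centre in the frame of opening below -0.007 m and horizontal distance between cover_centre and opening below 0.005 m and angle between the z axis of cover and the z axis of trunking, either way round below 0.03 rad), for 0.2 s.
At the end, for the whole second after the job is handed in: Loose outlet within 2 mm of touching the fixed one, square to 3 degrees, not lifted; cover snapped on within 1.5 mm of fully home, level to 1.7 degrees, within 5 mm of the middle of the opening; the robot still pressing it onto the trunking with more than 4 N through the last second (all of step 1 and all of step 2 and contact force between cover and trunking above 4 N and contact force between any of the fingers, the arm and cover above 2 N); the arm keeps its last pose, push and grip.
It fails at once if the tip box is moved more than 20 mm (distance of tip_box_centre from where it was at the start of the episode above 0.02 m).
It fails at once if the screwdriver is moved more than 20 mm (distance of screwdriver from where it was at the start of the episode above 0.02 m).
It fails at once if the reagent bottle is moved more than 20 mm (distance of reagent_centre from where it was at the start of the episode above 0.02 m).
It also fails if it takes over 72 s, if anything falls off the work surface, if the arm or the gripper's body presses on something with over 40 N, if the wrist force passes 120 N, or if a joint passes its speed limit or range.

## Robot

A 6-joint arm with a two-finger parallel gripper is mounted at the origin on the work surface. World frame = base frame: x ahead of the robot, y to its left, z up, the work surface at z = 0. Lengths are in m, angles in rad, forces in N, time in s.
With the tool pointing down it reaches from about 0.3 to 0.95 m from the base axis. Payload 3.1 kg.
Tool frame: the origin (TCP) lies between the finger pads; the fingertips stand 11 mm ahead of it and the grasp point (between the pads) lies 8 mm behind it; z points along the fingers, y is the line along which they close (so a half turn about z gives the same grasp; the last joint's range is limited). The gripper opens to 85 mm and grips with 20 to 120 N. Pads are 22 mm wide; open, the fingers measure 114 mm over their backs; the gripper's body (76 mm by 85 mm) begins 54 mm behind the grasp point. The pads swing forward as they close: fully open they stand 13 mm farther back than shut.
Start: joints at [1.103, 0.308, 1.634, -0, 1.2, -0.07], TCP at [0.242, 0.576, 0.242] pointing down, gripper open.
Joint ranges: [-3.06, 3.06], [-0.79, 1.96], [0.05, 2.63], [-1.19, 4.34], [0.05, 2.64], [-2.94, 2.94]. Speed limits (rad/s): [2.79, 2.79, 3.14, 3.14, 3.14, 3.14].

## Interface

Orientations are given as a 3x3 rotation matrix whose columns are the frame's x, y, z axes.
In Python, from workcell import manip gives the robot as it stands.
- The arm moves only by the shell command python3 -m inch 'ROWS'. ROWS is JSON, a list of rows, each a list of 5 numbers: the shift along the world's x, y, z in units of 50 mm (1.0 is 50 mm), then the turn about the world's z in units of 6 degrees (1.0 is 6 degrees), then the finger opening in mm, from 0 to 85.4. In form: [[x, y, z, twist, jaw], ...]. A call has 1 to 10 rows; each row is the pose to reach, as a shift and turn from the pose commanded when the call began; what a row does not reach only later rows make up. A row lasts 1/8 s, in which the tool goes at most 62.5 mm and 10.7 degrees, less where a joint would pass 70% of its speed; a pose out of reach is approached as far as the arm can. A call with a gripper value outside its range is refused whole. The fingers move at their own pace and stop on an object; the grip force is fixed at half the most. Time passes only in rows, so rows that repeat a pose let the fingers close. It gives the time, the measured TCP pose, the force, the opening and the grip force at its end, in the units of the state.
- manip.read_state(): the state, without advancing time (a new reading comes with each control period).
- manip.grab_frame(name): name is "side" or "top" or "wrist"; returns a dict with "image" (420x560x3 uint8, red, green, blue), "fx", "fy", "cx", "cy" (pixels), "rvec" (rotation vector, rad) and "tvec" (3), from world to camera coordinates, as OpenCV has them; the wrist camera has in their place "mount" (4x4, takes a point from camera to tool coordinates, whose origin is the TCP and whose axes are the flange's). Camera axes: x right, y down, z forward; pixel columns grow to the right and rows downward; lengths in m; the calibration is good to about 2 mm. A picture is of the moment at which its call begins: read the wrist's pose just before it. There is no depth.
- manip.close_job(): hands the job in; it is judged then, once.
The state is a dict: "clock": time; "qpos": joint angles; "qd": joint speeds; "joint_torque": joint torques, N m; "ee_pos": TCP position; "eef_rot": TCP orientation; "force": force on the tool from outside, world axes, zero at the start; "wrist_torque": the same for the moment, N m; "grip_width": finger opening in m; "grip_force": force on a finger pad.
Only numpy, scipy, OpenCV 4.12 (cv2) and the standard library are available. Lean on these libraries where they do the work, as an engineer would, in place of code of your own. Each camera call takes 0.05 s, during which the arm holds its last target. There are 200 camera calls.

## Working session

There is one attempt and no reset: what is moved stays moved. The work goes in short steps, Python scripts to look and compute and a shell command to move; the robot and the scene stay as the last step left them, time stands still between calls to the robot, and variables do not carry over. Pictures are saved under pics/ and viewed, at most 10 in all, crops included, and the job is handed in when it is done.

```bash
mkdir -p pics; ls
cat > h.py <<'E'
import numpy as np, cv2
from workcell import manip
def cam(n):
    s=manip.read_state(); f=manip.grab_frame(n)
    K=np.array([[f['fx'],0,f['cx']],[0,f['fy'],f['cy']],[0,0,1]])
    if 'mount' in f:
        T=np.eye(4);T[:3,:3]=s['eef_rot'];T[:3,3]=s['ee_pos'];T=T@np.array(f['mount']);R=T[:3,:3];c=T[:3,3]
    else:
        R=cv2.Rodrigues(np.array(f['rvec'],float))[0].T; c=-R@np.array(f['tvec'],float).ravel()
    return f['image'],K,R,c
def ray(px,K,R,c,z):
    px=np.atleast_2d(np.array(px,float)); d=(R@np.linalg.inv(K)@np.c_[px,np.ones(len(px))].T).T
    return c+d*((z-c[2])/d[:,2])[:,None]
def proj(P,K,R,c):
    q=(K@(R.T@(np.atleast_2d(P)-c).T)).T; return q[:,:2]/q[:,2:]
def save(n,im): cv2.imwrite('pics/'+n+'.png',im[...,::-1])
E
python3 - <<'E'
from h import *
print(manip.read_state())
a=cam('top');b=cam('side')
save('t0',a[0]);save('s0',b[0])
print(a[2],a[3],b[2],b[3],a[1])
E
```

```text
pics
{'clock': 0.0, 'qpos': array([ 1.10327182e+00,  3.08990702e-01,  1.63521319e+00, -5.12244322e-06,
        1.19969436e+00, -6.96593095e-02]), 'qd': array([-9.46276578e-04,  7.43511915e-05, -9.66473634e-04, -1.79311253e-04,
        2.21069994e-03, -3.18657514e-04]), 'joint_torque': array([-1.92133870e-03, -4.15250695e+01, -2.76662278e+01, -1.65530023e-04,
        1.02598048e-02, -6.94749389e-06]), 'ee_pos': array([0.24179538, 0.57545775, 0.24104327]), 'eef_rot': array([[-9.21890868e-01,  3.87448262e-01, -1.03481900e-03],
       [ 3.87449613e-01,  9.21888579e-01, -2.06032520e-03],
       [ 1.55718400e-04, -2.30033520e-03, -9.99997342e-01]]), 'force': array([ 0.52515436, -0.17868374, -0.18777207]), 'wrist_torque': array([-0.02166462, -0.01837181,  0.01374772]), 'grip_force': 0.0, 'grip_width': 0.08510499485787391}
[[ 0.01935975 -0.99002547  0.13955201]
 [-0.99977821 -0.01801215  0.01091326]
 [-0.00829078 -0.13973234 -0.9901546 ]] [ 0.3113269  -0.01499726  1.28729327] [[ 0.88678379 -0.33335217  0.3201419 ]
 [-0.46218338 -0.64111351  0.6126663 ]
 [ 0.00101366 -0.69126681 -0.7225989 ]] [ 0.08280876 -0.77354776  0.94474402] [[500.06788343   0.         282.27561812]
 [  0.         500.06788343 201.91219081]
 [  0.           0.           1.        ]]
```

View pics/t0.png

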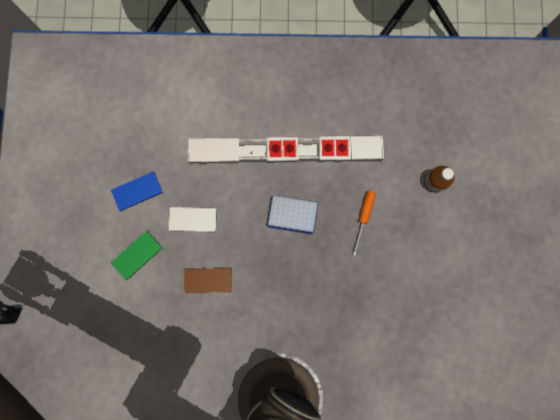

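View pics/s0.png

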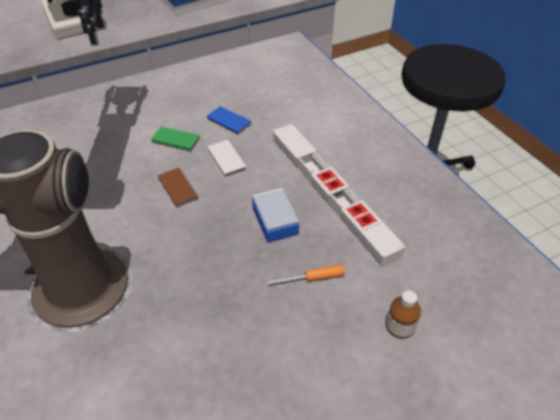

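The top view shows the trunking from (188,150) to (383,148), with its +y end on the left. The fixed outlet is at about (336,148) and the loose one at about (282,149). The white cover is at (192,219), the tip box at (293,214), the screwdriver at (364,222) and the bottle at (441,178). Next I'll measure the trunking, loose outlet and cover by masks.

```bash
cat > m.py <<'E'
from h import *
im,K,R,c=cam('top')
hsv=cv2.cvtColor(im,cv2.COLOR_RGB2HSV)
w=((hsv[...,2]>170)&(hsv[...,1]<50)).astype(np.uint8)
def rect(mask,z,name):
    cn=max(cv2.findContours(mask,0,2)[0],key=cv2.contourArea)
    P=ray(cn[:,0,:],K,R,c,z)[:,:2]*1000
    r=cv2.minAreaRect(P.astype(np.float32)); print(name,r, cv2.contourArea(cn)); return r
def win(m,x0,y0,x1,y1):
    o=np.zeros_like(m);o[y0:y1,x0:x1]=m[y0:y1,x0:x1];return o
rect(win(w,160,200,225,240),.017,'cover')
rect(win(w,183,130,243,170),.040,'fixcovL')
rect(win(w,352,130,395,170),.040,'fixcovR')
red=((hsv[...,1]>150)&((hsv[...,0]<8)|(hsv[...,0]>172))&(hsv[...,2]>90)).astype(np.uint8)
k=np.ones((5,5),np.uint8)
red=cv2.morphologyEx(red,cv2.MORPH_CLOSE,k)
rect(win(red,262,130,303,170),.040,'loose')
rect(win(red,315,130,356,170),.040,'fixed')
E
python3 m.py
python3 - <<'E'
import cv2
im=cv2.imread('pics/t0.png')
cv2.imwrite('pics/t0c.png',cv2.resize(im[125:245,160:400],(800,400),interpolation=cv2.INTER_CUBIC))
E
```

```text
cover ((441.87908935546875, 228.65179443359375), (119.37488555908203, 60.46279525756836), 89.3526840209961) 1010.0
fixcovL ((620.8656616210938, 173.86375427246094), (57.76817321777344, 139.46636962890625), 1.001202940940857) 1148.5
fixcovR ((632.8250732421875, -216.03553771972656), (57.67620086669922, 79.7215805053711), 0.9772700071334839) 662.0
loose ((625.0802001953125, 2.178142547607422), (39.344688415527344, 61.517452239990234), 0.982243537902832) 348.0
fixed ((630.0203857421875, -132.05426025390625), (39.33252716064453, 64.26814270019531), 0.9812543988227844) 373.5
```

View pics/t0c.png

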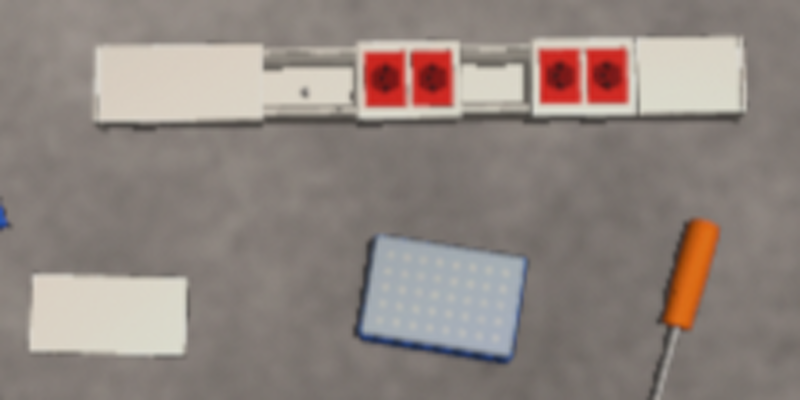

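The crop confirms the layout: the loose outlet is about 54 mm short of home, and the cover is already nearly parallel to the trunking. I'll move above the +y open stretch with the fingers shut, turn square, and check from near.

```bash
python3 -m inch '[[7.6,-9.9,0,-10.9,0],[7.6,-9.9,0,-10.9,0],[7.6,-9.9,0,-10.9,0],[7.6,-9.9,0,-10.9,0],[7.6,-9.9,0,-10.9,0],[7.6,-9.9,0,-10.9,0],[7.6,-9.9,0,-10.9,0],[7.6,-9.9,0,-10.9,0],[7.6,-9.9,0,-10.9,0],[7.6,-9.9,0,-10.9,0]]'; python3 -m inch '[[0,0,0,0,0],[0,0,0,0,0],[0,0,0,0,0]]'
python3 - <<'E'
from h import *
s=manip.read_state();print(s['qpos'],s['eef_rot'],s['force'])
im,K,R,c=cam('wrist');save('w1',im);print(c,R)
E
```

```text
clock: 1.4
ee_pos: [0.623, 0.0794, 0.242]
eef_rot: [[-0.031, 1.0, -0.0], [1.0, 0.031, 0.0], [0.0, -0.0, -1.0]]
force: [0.3, 0.9, 0.4]
grip_width: 0.0001
grip_force: 0.0
clock: 1.78
ee_pos: [0.6211, 0.0824, 0.2419]
eef_rot: [[-0.033, 0.999, -0.001], [0.999, 0.033, 0.0], [0.0, -0.001, -1.0]]
force: [0.1, 0.4, 0.1]
grip_width: 0.0
grip_force: 0.0
[6.22699854e-02 3.12035756e-01 1.62935813e+00 3.93830818e-04
 1.20132027e+00 2.90118449e-02] [[-3.31094683e-02  9.99451079e-01 -1.14215840e-03]
 [ 9.99451675e-01  3.31098272e-02  2.96752717e-04]
 [ 3.34406490e-04 -1.13170680e-03 -9.99999304e-01]] [0.08567896 0.41118941 0.08752201]
[0.619396   0.14929256 0.37238766] [[ 0.99946218  0.03189817  0.00760644]
 [ 0.03277628 -0.96441465 -0.2623549 ]
 [-0.00103288  0.26246311 -0.96494147]]
```

View pics/w1.png

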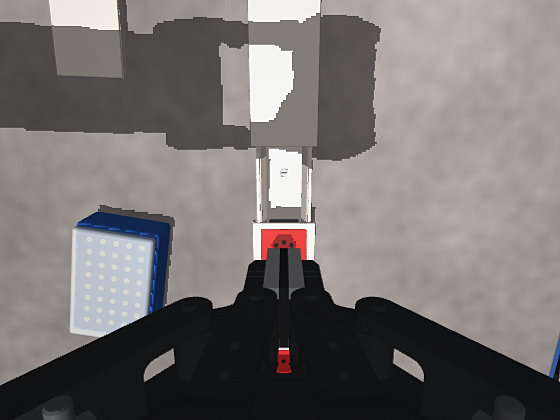

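The wrist view shows the fixed cover's end edge at row ~147 (cols 249–318), the open channel below it, and the loose outlet's end edge at row ~222 (cols 254–315). Casting these onto z=40 mm:

Run:
```python
from h import *
im,K,R,c=cam('wrist')
print((ray([[249,147],[318,147],[254,223],[315,223],[248,20],[321,20]],K,R,c,.04)*1000).round(1))
g=cv2.cvtColor(im,cv2.COLOR_RGB2GRAY).astype(int)
print(g[130:160,300:312:4].T, g[212:230,258], g[135,240:256],g[135,310:326]); print(g[60,240:256],g[60,312:328],g[228,246:262],g[228,308:322])
```

```text
[[589.6 112.2  40. ]
 [651.5 114.3  40. ]
 [594.9  40.7  40. ]
 [652.8  42.6  40. ]
 [587.9 216.2  40. ]
 [648.  218.2  40. ]]
[[126 125 124 125 124 124 124 124 124 125 124 125 125 125 125 124 106 128
  126 125 125 124 117 152 255 255 254 254 254 253]
 [125 125 125 124 124 124 123 125 124 124 124 125 124 125 126 125 106  94
   96  97  97  97  97  97  97  97  97  97  97  97]
 [125 125 126 124 125 124 124 124 125 124 124 124 124 124 126 124 107 118
  116 116 117 115 116 118 117 117 117 116 117 117]] [250 251 251 253 254 254 254 254 255 255 218 196 255 248 246 246 247 248] [ 79  78  79  78  79  78  79  79  80  78  91 131 126 125 124 125] [124 124 124 125 124 127 125  78  78  80  81  80  83  81  82  82]
[160 161 160 158 158 156 157 149 134 243 250 246 245 245 245 245] [126 126 126 126 126 129 125  70  81  82  81  80  81  80  80  81] [150 151 153 153 154 149 163 255 249 246 246 246 247 249 250 252] [246 246 246 246 247 252 247  61 171 166 164 166 166 166]
```

```bash
python3 -m inch '[[0,0,-1,0,0],[0,0,-2,0,0],[0,0,-3,0,0],[0,0,-3.6,0,0],[0,0,-4,0,0],[0,0,-4,0,0],[0,0,-4,0,0]]'; python3 -m inch '[[0,-0.2,0,0,0],[0,-0.4,0,0,0],[0,-0.6,0,0,0],[0.02,-0.8,0,0,0],[0.03,-0.95,0,0,0],[0.04,-1.1,0,0,0],[0.05,-1.25,0,0,0],[0.05,-1.4,0,0,0],[0.05,-1.5,0,0,0],[0.05,-1.5,0,0,0]]'
```

```text
clock: 2.75
ee_pos: [0.6235, 0.0816, 0.0439]
eef_rot: [[-0.032, 0.999, 0.003], [0.999, 0.032, 0.0], [0.0, 0.003, -1.0]]
force: [0.3, 1.1, 0.5]
grip_width: -0.0001
grip_force: 0.0
clock: 4.0
ee_pos: [0.6245, 0.0057, 0.0422]
eef_rot: [[-0.031, 1.0, -0.0], [1.0, 0.031, -0.0], [-0.0, -0.0, -1.0]]
force: [0.6, 0.2, 0.9]
grip_width: -0.0004
grip_force: 0.0
```

```bash
python3 -m inch '[[0,-0.04,0,0,0],[0,-0.08,0,0,0],[0,-0.08,0,0,0]]';python3 -m inch '[[0,-0.04,0,0,0],[0,-0.08,0,0,0],[0,-0.08,0,0,0]]';python3 -m inch '[[0,-0.04,0,0,0],[0,-0.08,0,0,0],[0,-0.08,0,0,0]]'; python3 m.py | grep -v cover
```

```text
clock: 4.38
ee_pos: [0.6246, 0.0021, 0.0422]
eef_rot: [[-0.032, 0.999, -0.0], [0.999, 0.032, -0.0], [-0.0, -0.0, -1.0]]
force: [-0.0, 0.4, -0.5]
grip_width: 0.0003
grip_force: 0.0
clock: 4.75
ee_pos: [0.6246, -0.0018, 0.0422]
eef_rot: [[-0.031, 1.0, -0.0], [1.0, 0.031, 0.0], [0.0, -0.0, -1.0]]
force: [0.2, 0.9, -2.0]
grip_width: 0.0
grip_force: 0.4
clock: 5.12
ee_pos: [0.6246, -0.0021, 0.0423]
eef_rot: [[-0.029, 1.0, -0.0], [1.0, 0.029, 0.006], [0.006, 0.0, -1.0]]
force: [0.2, 11.5, 0.1]
grip_width: 0.0001
grip_force: 5.5
fixcovL ((629.9940795898438, 183.56272888183594), (81.57645416259766, 147.53514099121094), 1.0022375583648682) 1628.5
fixcovR ((633.2581787109375, -216.01918029785156), (61.05271911621094, 81.87650299072266), 2.890042781829834) 688.5Traceback (most recent call last):
  File "m.py", line 17, in <module>
    rect(win(red,262,130,303,170),.040,'loose')
    ~~~~^^^^^^^^^^^^^^^^^^^^^^^^^^^^^^^^^^^^^^^
  File "m.py", line 6, in rect
    cn=max(cv2.findContours(mask,0,2)[0],key=cv2.contourArea)
ValueError: max() iterable argument is empty
```

The outlet butted at 11.5 N, with the TCP at y≈-2 mm as predicted. I'll back off and go to look at the cover.

```bash
python3 -m inch '[[0,0.3,0,0,0],[0,0.5,0.3,0,0],[0,0.5,1.4,0,0],[-0.5,1,2.5,0,40],[-1.5,1.7,3.6,0,85],[-2.6,2.5,4,0,85],[-3.64,3,4,0,85],[-3.64,3,4,0,85],[-3.64,3,4,0,85],[-3.64,3,4,0,85]]'
python3 - <<'E'
from h import *
im,K,R,c=cam('wrist');save('w2',im)
hsv=cv2.cvtColor(im,cv2.COLOR_RGB2HSV)
w=((hsv[...,2]>215)&(hsv[...,1]<50)).astype(np.uint8); save('w2m',np.dstack([w*255]*3))
for cn in cv2.findContours(w,0,2)[0]:
    if cv2.contourArea(cn)>1500:
        P=ray(cn[:,0,:],K,R,c,.017)[:,:2]*1000
        print(cv2.boundingRect(cn),cv2.minAreaRect(P.astype(np.float32)))
print(manip.read_state()['ee_pos'])
im,K,R,c=cam('top')
save('t1',cv2.resize(im[125:245,160:400],(800,400),interpolation=cv2.INTER_CUBIC))
E
sed -i 's/^rect(win(red,262.*/rect(win(red,280,130,317,170),.040,"loose")/' m.py; python3 m.py
```

```text
clock: 6.42
ee_pos: [0.4439, 0.1438, 0.2427]
eef_rot: [[-0.031, 1.0, 0.002], [1.0, 0.031, -0.0], [-0.0, 0.002, -1.0]]
force: [0.1, 0.1, -1.2]
grip_width: 0.0849
grip_force: 0.0
(433, 218, 34, 77) ((619.1200561523438, 62.913978576660156), (28.111549377441406, 85.49553680419922), 1.7859859466552734)
(436, 78, 85, 139) ((629.6705932617188, 174.2750244140625), (62.98381042480469, 132.33450317382812), 1.7982691526412964)
(250, 55, 42, 65) ((430.1862487792969, 225.72952270507812), (37.64124298095703, 56.530181884765625), 0.405811071395874)
[0.443936   0.1436444  0.24240464]
cover ((430.54034423828125, 228.57861328125), (38.455814361572266, 46.72446823120117), 1.0702451467514038) 205.5
fixcovL ((620.8430786132812, 174.7314453125), (57.73627471923828, 141.2204132080078), 0.9792292714118958) 829.0
fixcovR ((632.8267822265625, -216.1370849609375), (57.67620849609375, 79.92472839355469), 0.9772348403930664) 674.0
loose ((628.6588745117188, -52.73574447631836), (39.352542877197266, 63.81641387939453), 0.9962074756622314) 350.5
fixed ((630.0203857421875, -132.05426025390625), (39.33252716064453, 64.26814270019531), 0.9812543988227844) 373.5
```

View pics/w2.png

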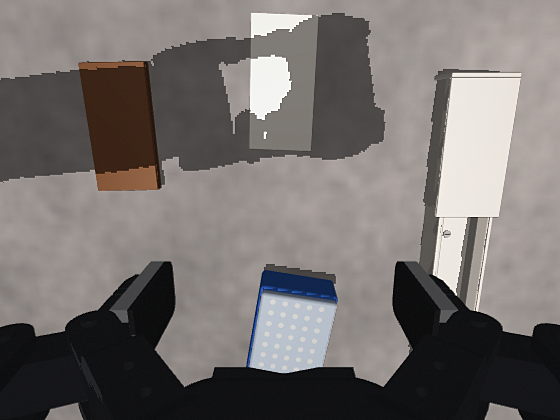

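View pics/t1.png

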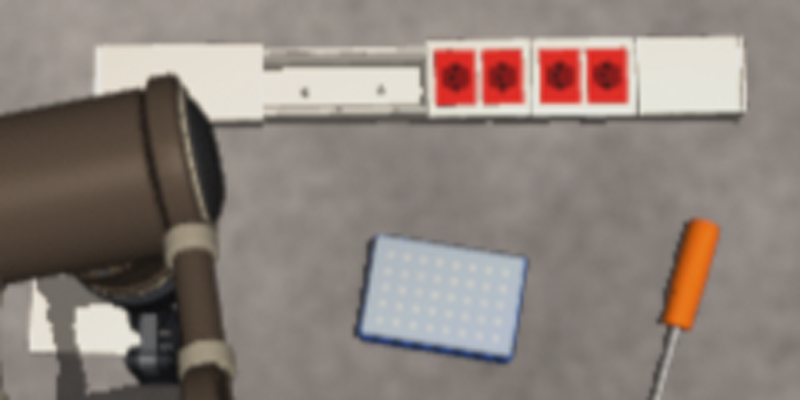

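The top crop shows the loose outlet flush with the fixed one: their red centres are 79.3 mm apart. In the wrist view the cover's top-face corners are about (250,13), (317,16), (312,152) and (249,150).

Run:
```python
from h import *
im,K,R,c=cam('wrist')
P=ray([[250.5,13],[317.5,16],[312.5,151.5],[249,150]],K,R,c,.017)*1000
print(P.round(1),P.mean(0))
for a,b in((0,1),(1,2),(2,3),(3,0)): d=P[b]-P[a];print(np.hypot(*d[:2]).round(1),np.degrees(np.arctan2(d[1],d[0])).round(2))
# fixed cover end edge (trunk y=120), z=40 and its sides
hsv=cv2.cvtColor(im,cv2.COLOR_RGB2HSV);g=hsv[...,2].astype(int)
print(g[205:225,460:490:10].T,g[190,425:450],g[190,495:515],g[100,430:450],g[100,510:528])
```

```text
[[410.9 287.4  17. ]
 [469.7 286.7  17. ]
 [471.3 168.1  17. ]
 [410.2 167.8  17. ]] [440.53271923 227.49606629  17.        ]
58.8 -0.62
118.6 -89.22
61.1 -179.64
119.6 89.67
[[238 238 238 238 238 238 238 238 238 238 238 235 238 238 238 238 237 237
  238 237]
 [237 237 238 237 237 237 237 237 237 238 242 243 101 115 120 122 122 122
  122 121]
 [236 236 236 236 236 236 236 237 237 237 240 239 157 166 169 168 167 166
  165 166]] [169  68  80  78  78  79  79  78  79  78  86  77  76  72 106 209 249 241
 240 240 239 239 239 239 239] [236 236 236 235 235 235 236 238 240 172 157 161 164 165 167 168 169 170
 173 172] [155 154 155 155 157  62  73  79  78  79  79  78  78  78  78  78  78  73
  86 179] [234 234 234 234 234 234 235 236 227 170 174 174 174 173 169 171 172 173]
```

```bash
python3 -m inch '[[-0.03,0.85,-0.5,-0.37,85],[-0.03,1.69,-1.5,-0.37,85],[-0.03,1.69,-2.5,-0.37,85],[-0.03,1.69,-3.3,-0.37,85],[-0.03,1.69,-4,-0.37,85],[-0.03,1.69,-4.4,-0.37,85],[-0.03,1.69,-4.56,-0.37,85],[-0.03,1.69,-4.56,-0.37,85],[-0.03,1.69,-4.56,-0.37,85]]'; python3 -m inch '[[0,0,0,0,50],[0,0,0,0,50],[0,0,0,0,50],[0,0,0,0,50],[0,0,0,0,50],[0,0,0,0,50]]'
```

```text
clock: 7.75
ee_pos: [0.4423, 0.229, 0.0152]
eef_rot: [[0.007, 1.0, 0.002], [1.0, -0.007, 0.001], [0.001, 0.002, -1.0]]
force: [0.3, -0.9, -0.5]
grip_width: 0.0853
grip_force: 0.0
clock: 8.5
ee_pos: [0.4423, 0.2292, 0.0158]
eef_rot: [[0.007, 1.0, 0.002], [1.0, -0.007, 0.001], [0.001, 0.002, -1.0]]
force: [-0.8, 0.0, 5.7]
grip_width: 0.0583
grip_force: 64.2
```

Gripped at 58 mm with 64 N. Now I'll lift, carry it above the opening and look.

```bash
python3 -m inch '[[0,0,0.4,0,50],[0,0,1.2,0,50],[0.5,0,2,0,50],[1.3,-0.6,2.4,0.37,50],[2.2,-1.6,2.4,0.37,50],[3,-2.6,2.4,0.37,50],[3.61,-3.55,2.4,0.37,50],[3.61,-3.55,2.0,0.37,50],[3.61,-3.55,1.4,0.37,50],[3.61,-3.55,1.4,0.37,50]]'; python3 -m inch '[[0,0,0,0,50],[0,0,0,0,50]]'
python3 - <<'E'
from h import *
im,K,R,c=cam('wrist');save('w3',im)
E
```

```text
clock: 9.75
ee_pos: [0.6176, 0.0517, 0.0808]
eef_rot: [[-0.032, 0.999, -0.009], [0.999, 0.032, 0.0], [0.0, -0.009, -1.0]]
force: [-0.2, -0.4, -0.4]
grip_width: 0.058
grip_force: 64.7
clock: 10.0
ee_pos: [0.6226, 0.0519, 0.0858]
eef_rot: [[-0.032, 0.999, 0.003], [0.999, 0.032, 0.0], [0.0, 0.003, -1.0]]
force: [-0.6, -0.3, -0.9]
grip_width: 0.058
grip_force: 64.7
```

View pics/w3.png

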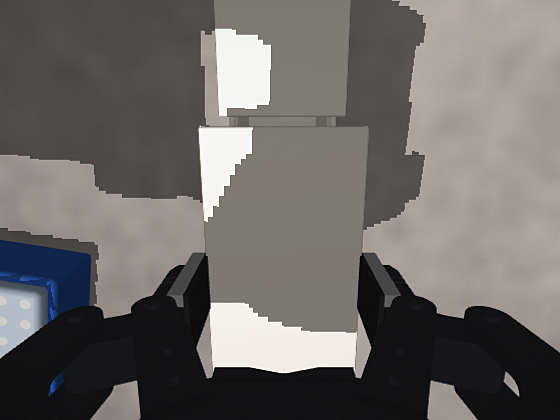

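The held cover's far edge is at row ~126 (cols 199–368). The fixed cover's end edge behind it is at row ~115 (cols 218–347).

Run:
```python
from h import *
im,K,R,c=cam('wrist'); s=manip.read_state(); print(s['ee_pos'])
g=cv2.cvtColor(im,cv2.COLOR_RGB2GRAY).astype(int)
print(g[105:135,270:300:10].T); print(g[100,208:226],g[100,338:356]);print(g[10,206:224],g[10,342:358]); print(g[135,190:206],g[135,360:376]); print(g[280,200:216],g[280,352:366])
zt=s['ee_pos'][2]-.0158+.017
print((ray([[199,126.5],[368,126.5]],K,R,c,zt)*1000).round(1))
print((ray([[217.5,115.5],[347,115.5],[217,100],[347.5,100],[214.5,10],[351,10]],K,R,c,.04)*1000).round(1))
```

```text
[0.62252879 0.05165835 0.08570374]
[[123 124 124 125 124 124 124 125 126 126 106  95 130 126 125 126 126 126
  125 127 125 102 113 120 123 124 123 124 123 124]
 [124 124 124 125 124 124 124 125 125 127 105  95 130 127 125 126 125 126
  126 126 125 104 114 120 123 124 123 124 123 124]
 [125 125 125 124 124 123 125 125 125 126 105  95 130 126 126 126 126 126
  125 126 125 104 113 122 123 124 123 123 124 123]]
[158 158 158 158 158 158 157 158 154 158 228 251 247 246 246 246 246 246] [124 123 125 124 124 124 126 118  91  74  79  79  80  79  80  81  80  82]
[ 78  78  78  78  78  76  75  77 114 121 124 121 122 122 122 122 122 121] [121 122 121 122 123 122 123 114  82  79  82  80  80  81  80  81]
[ 80  81  80  80  81  81  79  70  95 241 252 247 246 245 246 245] [123 124 124 124 123 123 124 117 106  76  80  81  81  80  81  80]
[ 16  13  12  14  16  15  13   8  28 104 128 123 121 122 121 122] [121 121 122 122 123 126  61   3  12  12  13  12  15  11]
[[592.  110.6  86.9]
 [650.2 112.5  86.9]]
[[590.5 113.   40. ]
 [650.7 115.   40. ]
 [590.3 120.   40. ]
 [650.4 121.9  40. ]
 [589.8 157.5  40. ]
 [649.  159.4  40. ]]
```

Alignment is good: 2.5 mm end gap against 3 mm nominal, and 0.4 mm sideways. Lowering towards the catches.

```bash
python3 -m inch '[[-0.01,-0.01,-0.3,0,50],[-0.01,-0.01,-0.6,0,50],[-0.01,-0.01,-0.72,0,50],[-0.01,-0.01,-0.72,0,50],[-0.01,-0.01,-0.72,0,50]]'; python3 -m inch '[[0,0,-0.06,0,50],[0,0,-0.06,0,50],[0,0,-0.06,0,50]]'; python3 -m inch '[[0,0,-0.04,0,50],[0,0,-0.04,0,50],[0,0,-0.04,0,50]]'
```

```text
clock: 10.72
ee_pos: [0.6212, 0.0506, 0.0481]
eef_rot: [[-0.032, 1.0, -0.0], [1.0, 0.032, -0.0], [-0.0, -0.0, -1.0]]
force: [1.4, -0.9, -0.0]
grip_width: 0.058
grip_force: 64.7
clock: 11.1
ee_pos: [0.6217, 0.0507, 0.0458]
eef_rot: [[-0.032, 1.0, 0.001], [1.0, 0.032, -0.0], [-0.0, 0.001, -1.0]]
force: [1.1, 0.6, 2.5]
grip_width: 0.0582
grip_force: 65.0
clock: 11.48
ee_pos: [0.622, 0.0507, 0.0446]
eef_rot: [[-0.032, 0.999, 0.002], [0.999, 0.032, -0.0], [-0.0, 0.002, -1.0]]
force: [0.3, -0.4, 6.6]
grip_width: 0.058
grip_force: 65.5
```

```bash
python3 -m inch '[[0,0,-0.03,0,50],[0,0,-0.06,0,50],[0,0,-0.06,0,50]]'; python3 -m inch '[[0,0,-0.04,0,50],[0,0,-0.04,0,50],[0,0,-0.04,0,50]]'; python3 -m inch '[[0,0,-0.04,0,50],[0,0,-0.04,0,50],[0,0,-0.04,0,50]]'
```

```text
clock: 11.85
ee_pos: [0.6225, 0.0507, 0.043]
eef_rot: [[-0.032, 0.999, 0.002], [1.0, 0.032, -0.0], [-0.0, 0.002, -1.0]]
force: [-1.6, 0.2, 12.3]
grip_width: 0.058
grip_force: 66.2
clock: 12.22
ee_pos: [0.6213, 0.0507, 0.0388]
eef_rot: [[-0.032, 1.0, 0.0], [1.0, 0.032, 0.0], [0.0, 0.0, -1.0]]
force: [-0.8, 0.5, 5.7]
grip_width: 0.058
grip_force: 65.9
clock: 12.6
ee_pos: [0.6213, 0.0507, 0.0388]
eef_rot: [[-0.032, 1.0, -0.0], [1.0, 0.032, -0.0], [-0.0, -0.0, -1.0]]
force: [-4.7, -0.5, 15.5]
grip_width: 0.0584
grip_force: 66.9
```

It snapped between two readings, and the TCP sits at the predicted home height of 38.8 mm. I'll ease off to ~10 N and check that it holds steady.

```bash
python3 -m inch '[[0,0,0.02,0,50],[0,0,0.02,0,50],[0,0,0.02,0,50],[0,0,0.02,0,50]]'; python3 -m inch '[[0,0,0,0,50],[0,0,0,0,50],[0,0,0,0,50],[0,0,0,0,50],[0,0,0,0,50],[0,0,0,0,50],[0,0,0,0,50],[0,0,0,0,50]]'
python3 - <<'E'
from h import *
im,K,R,c=cam('wrist');b=cam('side')[0]
save('w4',np.vstack([im[:280],cv2.resize(b[110:270,240:420],(560,300),interpolation=cv2.INTER_CUBIC)]))
E
python3 m.py | tail -2
```

```text
clock: 13.1
ee_pos: [0.6213, 0.0507, 0.0388]
eef_rot: [[-0.032, 1.0, -0.0], [1.0, 0.032, -0.0], [-0.0, -0.0, -1.0]]
force: [-3.1, -0.7, 11.2]
grip_width: 0.0577
grip_force: 66.4
clock: 14.1
ee_pos: [0.6213, 0.0507, 0.0388]
eef_rot: [[-0.032, 1.0, -0.0], [1.0, 0.032, -0.0], [-0.0, -0.0, -1.0]]
force: [-3.3, 0.2, 11.4]
grip_width: 0.0582
grip_force: 66.4
loose ((628.6585693359375, -52.73575210571289), (39.35186767578125, 63.81641387939453), 0.9962074756622314) 349.5
fixed ((630.0203857421875, -132.05426025390625), (39.33252716064453, 64.26814270019531), 0.9812543988227844) 373.5
```

View pics/w4.png

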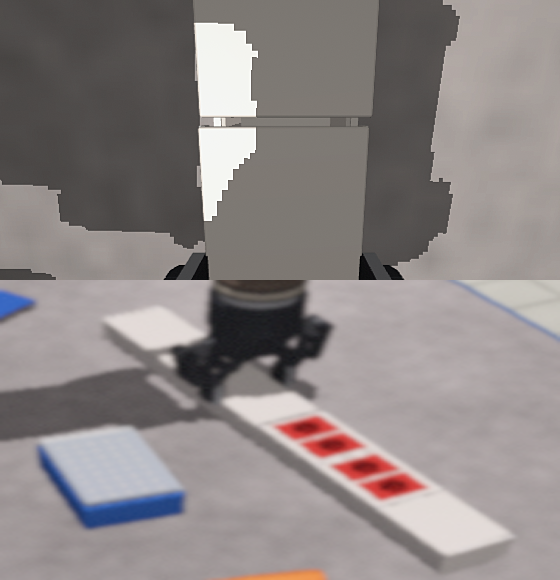

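The pictures show the cover flush with its neighbour, with an even end gap of about 9 px (~3 mm, rows 117–126). The outlets are butted, and the push is steady at 11 N. Handing in.

```bash
python3 -c "
from workcell import manip
print(manip.close_job())"
```

```text
the job is handed in; nothing more can be done
None
```

The job is handed in at about 14 s of the 72 s allowed: the loose outlet is butted flush against the fixed one, the clip cover is snapped home, and the gripper is still pushing it down at about 11 N; I never touched the tip box, screwdriver or bottle, and the judge's verdict was not shown.

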